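Plug the gauge into the test box and open its valve

TASK

Take the pressure gauge out of the stand and push its stem into the push-fit fitting on the test box's sloping panel until it locks, with its flange right home against the mouth. Only then swing the valve lever beside it fully open, and let go of everything. Leave the blanking plug, screwdriver and bottle where they are.

Things in the scene. Friction and masses are not known exactly. Their poses are not given: they have to be found in the camera images.
- gauge: Pressure gauge, about 140 g, stem-down in either hole of the stand. Origin: tip of the 12 mm brass stem (tapered to 5 mm over the first 5 mm, locking groove at z 9-16 mm); z runs up the stem to the head. Brass flange 28 mm across at z 32-38 mm, then a neck and the round black case (see gauge_case). It may point any way round in the fitting.
- gauge_case (a point): Centre of the gauge's case, 64 mm above the stem tip; axes as the gauge's. The case is a disc 44 mm across, 26 mm thick, its axis along the gauge's x (level while in the stand), white dial on the -x face. Grip it by the two flat faces, 26 mm apart along x.
- gauge_flange (a point): Centre of the underside of the gauge's flange, 32 mm above the stem tip; axes as the gauge's. It rests on the stand's top, and on the mouth ring when locked.
- station: Test box of clear acrylic on rubber feet, fixed: 260 mm wide (y), about 205 mm deep, 130 mm high. Origin under the box, below the middle of its sloping panel; -x is its front. The panel (120 mm up the slope, 260 mm wide) rises from front to back and is square to an axis leaning 35 degrees from vertical to the front. Fitting at its +y half, valve at its -y half.
- port_mouth (a point): Centre of the mouth of the push-fit fitting, a brass barrel 34 mm proud of the panel with a black mouth ring 32 mm across. z points out along the bore, leaning 35 degrees from vertical to the box's front; x up the slope; y along the panel, away from the valve. A funnel narrows from 20 mm to the 13.6 mm bore in the first 7 mm.
- port_teeth (a point): Point on the bore's axis between two sprung teeth, 19.5 mm inside the mouth; axes as port_mouth's. They meet the stem 18 to 20 mm in; it then takes a firm push along the bore (about 10 N at first, then less) till they snap into the groove in the last 4 mm, flange on the mouth ring, stem 32 mm in. Released sooner it stands proud, not locked. Once locked it does not pull out.
- valve (a joint): Valve lever angle, rad: 0 shut (lever along the panel to -y of valve_hinge, away from the fitting), 1.57 fully open at its stop (lever straight down the slope, -x of valve_hinge). It starts at 0 to 0.15, turns clockwise seen from above to open, takes about 0.06 N m and stays where left.
- valve_hinge (a point): Point on the lever's turning axis at the lever's mid-height, 40 mm above the panel, 100 mm along it from the bore's axis. z out along the turning axis, x up the slope, y towards the fitting. Lever: steel bar 12 mm wide, 16 mm high (8 mm either side of this point), reaching 76 mm from the axis; hub 30 mm across, brass valve body 28 mm across below.
- lever_tip (a point): Middle of the valve lever's free end, 76 mm from its turning axis; moves with the lever.
- stand: Pale wooden block 80 x 190 x 45 mm, fixed on the table, with two holes 14 mm across and 38 mm deep in its top, 50 mm either side of the middle along its y. Origin at the centre of its underside. The flanges of gauge and plug rest on its top.
- plug: Blanking plug: stem and flange as the gauge's, but a small steel knob 26 mm across instead of a gauge case, 60 mm high overall. It stands in the other hole of the stand; leave it. Origin at the stem tip.
- screwdriver: Screwdriver 160 mm long lying on the table before the stand; leave it.
- bottle: Small white closed bottle, 44 mm across and 85 mm high, on the table behind the stand; leave it. Origin at the centre of its underside.
Mind the look-alikes: they are no part of the job. Leave any blue or pink look-alike of the gauge alone.

How it is judged:
By the outcome, as a careful person would: the job done as asked, in the order asked, and still so for the second after the job is handed in, with the robot touching nothing.
It also fails if it takes over 56 s, if anything falls off the work surface, if the arm or the gripper's body presses on something with over 40 N, if the wrist force passes 120 N, or if a joint passes its speed limit or range.

ROBOT

A 6-joint arm with a two-finger parallel gripper is mounted at the origin on the work surface. World frame = base frame: x ahead of the robot, y to its left, z up, the work surface at z = 0. Lengths are in m, angles in rad, forces in N, time in s.
With the tool pointing down it reaches from about 0.35 to 0.975 m from the base axis. Payload 4.9 kg.
Tool frame: the origin (TCP) lies on the mounting face of the last link; the fingertips stand 173 mm ahead of it and the grasp point (between the pads) lies ctrl.pinch_z ahead of it (ctrl.pinch_z is the distance from the TCP to the grasp point, in m); z points along the fingers, y is the line along which they close (so a half turn about z gives the same grasp; the last joint's range is limited). The gripper opens to 85 mm and grips with 20 to 120 N. Pads are 22 mm wide; open, the fingers measure 114 mm over their backs; the gripper's body (76 mm by 85 mm) begins 54 mm behind the grasp point. The pads swing forward as they close: fully open they stand 13 mm farther back than shut.
Start: joints at [1.164, 0.053, 1.613, -0, 1.476, -0.119], TCP at [0.177, 0.599, 0.405] pointing down, gripper open.
Joint ranges: [-3.01, 3.01], [-1.01, 2.22], [0.06, 2.58], [-1.02, 4.17], [0.09, 2.62], [-3.14, 3.14]. Speed limits (rad/s): [2.57, 2.57, 3.14, 3.14, 3.14, 3.14].

INTERFACE

Orientations are given as a rotation vector (axis times angle).
In Python, from station import telemetry, eyes, ctrl gives the robot as it stands.
- The arm moves only by the tool apply_moves, never from a script. Its argument "plan" is a list of rows, each a list of 5 numbers: the finger opening in m, from 0 to 0.0854, then the shift along the tool's x, y, z in m, then the turn about the tool's z in rad. In form: [[jaw, x, y, z, roll], ...]. A call has 1 to 12 rows; each row is the pose to reach, as a shift and turn from the pose commanded when the call began, along the tool's axes at that moment; what a row does not reach only later rows make up. A row lasts 1/12 s, in which the tool goes at most 41.7 mm and 7.16 degrees, less where a joint would pass 70% of its speed; a pose out of reach is approached as far as the arm can. A call with a gripper value outside its range is refused whole. The fingers move at their own pace and stop on an object; "newtons" is the grip in N (left out, the last holds). Time passes only in rows, so rows that repeat a pose let the fingers close. It gives the time, the measured TCP pose, the force, the opening and the grip force at its end, in the units of the state.
- telemetry.get_obs(): the state, without advancing time (a new reading comes with each control period).
- eyes.get_image(name): name is "side" or "top" or "wrist"; returns a dict with "img" (400x640x3 uint8, blue, green, red), "range_z" (400x640 float32, m along the optical axis (not along the pixel's ray), 0 where there is no reading), "K" (3x3 intrinsics, pixels), "pose" (4x4, takes a point from camera to world coordinates); the wrist camera has in their place "hand_eye" (4x4, takes a point from camera to tool coordinates, whose origin is the TCP and whose axes are the flange's). Camera axes: x right, y down, z forward; pixel columns grow to the right and rows downward; lengths in m; the calibration is good to about 2 mm. A picture is of the moment at which its call begins: read the wrist's pose just before it.
- ctrl.finish_job(): hands the job in; it is judged then, once.
Trained networks look in a picture, given as the dict that the camera call returned (one of the last four; its "shot" number tells which), for a name from the list of things; names that differ only in an ending like _2 or _b are one class to them, and where a whole thing is asked for, a point or a joint stands for the part that bears it (a point fixed in the world has none). Each returns a list of dicts, best first, with "confidence" (0 to 1); they miss things now and then, are a little off and sometimes report something else, mostly with a low value. They report only what shows in the picture. A call takes as long as a camera call. They do not tell look-alikes from the thing itself.
- eyes.search_frame(thing, picture): "box" ([left, top, right, bottom] in pixels, round what is visible of it).
- eyes.outline_of(thing, picture): "region" (400x640 bool, what is visible of it) and "box" ([left, top, right, bottom] in pixels, round what is visible of it).
- eyes.tip_of(thing, picture): "point" ([column, row] in pixels: a listed point, or the origin of a listed thing).
The state is a dict: "t": time; "q": joint angles; "dq": joint speeds; "effort": joint torques, N m; "tool_pos": TCP position; "tool_rot": TCP orientation; "contact_force": force on the tool from outside, world axes, zero at the start; "wrist_torque": the same for the moment, N m; "opening": finger opening in m; "grip_force": force on a finger pad.
Only numpy, scipy, OpenCV 4.12 (cv2) and the standard library are available. Lean on these libraries where they do the work, as an engineer would, in place of code of your own. Each camera call takes 0.05 s, during which the arm holds its last target. There are 200 camera calls.

## Working session

There is one attempt and no reset: what is moved stays moved. The work goes in short steps, Python scripts to look and compute and a tool call to move; the robot and the scene stay as the last step left them, time stands still between calls to the robot, and variables do not carry over. Pictures are saved under pics/ and viewed, at most 10 in all, crops included, and the job is handed in when it is done.

Besides the shell and the picture viewer there is one more tool, called after "Emit:" as a command line: name --pt "numbers of a row" for each row, then --argument value for the rest. apply_moves: Moves the arm, as the interface text tells. Its arguments: {"type":"object","properties":{"plan":{"type":"array","items":{"type":"array","items":{"type":"number"}}},"newtons":{"type":"number"}},"required":["plan"]}

```bash
ls; mkdir -p pics; cat > h.py <<'E'
import numpy as np, cv2
from scipy.spatial.transform import Rotation as R
from station import telemetry, eyes, ctrl
def T(o):
    M=np.eye(4); M[:3,:3]=R.from_rotvec(o['tool_rot']).as_matrix(); M[:3,3]=o['tool_pos']; return M
def shot(n):
    o=telemetry.get_obs(); d=eyes.get_image(n)
    d['P']=np.array(d['pose']) if n!='wrist' else T(o)@np.array(d['hand_eye'])
    return d
def lift(d,u,v,z=None,win=2):
    u0,v0=int(round(u)),int(round(v))
    if z is None:
        w=d['range_z'][max(0,v0-win):v0+win+1,max(0,u0-win):u0+win+1]; w=w[w>0]
        if len(w)==0: return None
        z=np.median(w)
    K=d['K']; p=np.array([(u-K[0][2])/K[0][0]*z,(v-K[1][2])/K[1][1]*z,z,1]); return (d['P']@p)[:3]
def cloud(d,m):
    v,u=np.nonzero(m&(d['range_z']>0)); z=d['range_z'][v,u]; K=d['K']
    p=np.stack([(u-K[0][2])/K[0][0]*z,(v-K[1][2])/K[1][1]*z,z,np.ones_like(z)]); return (d['P']@p)[:3].T
def proj(d,X):
    c=np.linalg.inv(d['P'])@np.append(X,1); q=d['K']@c[:3]; return q[:2]/q[2]
E
python3 - <<'E'
from h import *
np.set_printoptions(precision=4,suppress=True)
o=telemetry.get_obs(); print(o['t'],o['tool_pos'],o['tool_rot'],ctrl.pinch_z)
for n in ['side','top']:
    d=shot(n); im=d['img'].copy(); print(n,d['P'][:3,3],d['P'][:3,2],d['K'][0][0])
    for th in ['gauge','gauge_case','gauge_flange','port_mouth','port_teeth','valve_hinge','lever_tip','stand','plug','station','bottle']:
        for r in eyes.tip_of(th,d)[:3]:
            u,v=r['point']; print(th,round(r['confidence'],2),np.round([u,v]),lift(d,u,v)); cv2.circle(im,(int(u),int(v)),3,(0,0,255),1); cv2.putText(im,th[:9],(int(u)+4,int(v)),0,.3,(0,0,255),1)
    cv2.imwrite(f'pics/{n}1.png',im)
E
```

```text
pics
0.0 [0.1773 0.599  0.4035] [-0.4504 -3.1086  0.0031] 0.1547
side [ 0.1531 -0.6051  0.7942] [ 0.4451  0.5754 -0.6862] 475.67463932953683
gauge 0.94 [409. 346.] [ 0.5587 -0.3394  0.0032]
gauge 0.74 [354. 307.] [ 0.5123 -0.2343  0.0447]
gauge 0.71 [432. 315.] [ 0.6427 -0.3193  0.0006]
gauge_case 0.93 [354. 289.] [ 0.5135 -0.2301  0.0951]
gauge_case 0.74 [412. 323.] [ 0.5527 -0.3394  0.0841]
gauge_flange 0.85 [431. 303.] [ 0.6252 -0.3216  0.0588]
gauge_flange 0.77 [411. 340.] [ 0.5527 -0.3448  0.037 ]
gauge_flange 0.67 [354. 298.] [ 0.5085 -0.2376  0.081 ]
port_mouth 0.87 [240. 153.] [0.5455 0.2238 0.1118]
port_mouth 0.3 [292. 185.] [0.5892 0.0743 0.0921]
port_teeth 0.98 [247. 151.] [0.5591 0.2122 0.119 ]
valve_hinge 0.78 [268. 168.] [0.5562 0.1167 0.1298]
lever_tip 0.6 [291. 186.] [0.5687 0.0465 0.12  ]
stand 0.96 [343. 294.] [ 0.5146 -0.1993  0.0451]
stand 0.38 [290. 186.] [0.5666 0.0449 0.1208]
plug 0.65 [331. 272.] [ 0.5304 -0.1444  0.0449]
station 0.6 [266. 198.] [0.5378 0.1068 0.0578]
bottle 0.89 [389. 268.] [ 0.6392 -0.198   0.0291]
top [ 0.4021 -0.0213  1.1468] [ 0.1833 -0.0
[... 355 characters left out ...]
7 [391. 231.] [ 0.5212 -0.2082  0.0953]
gauge_flange 0.62 [430. 224.] [ 0.5392 -0.311   0.0795]
gauge_flange 0.55 [414. 193.] [ 0.6327 -0.2889  0.0262]
port_mouth 0.6 [221. 221.] [0.5548 0.2198 0.107 ]
port_teeth 0.92 [219. 219.] [0.5599 0.2239 0.1103]
valve_hinge 0.74 [261. 216.] [0.5615 0.1166 0.1323]
lever_tip 0.79 [294. 210.] [0.5824 0.0404 0.0816]
lever_tip 0.4 [355. 226.] [ 0.5404 -0.1181  0.0709]
stand 0.88 [372. 227.] [ 0.5381 -0.1671  0.0454]
plug 0.69 [391. 231.] [ 0.5209 -0.2074  0.0952]
plug 0.39 [355. 226.] [ 0.5389 -0.1188  0.0707]
station 0.75 [251. 217.] [0.568  0.1507 0.0815]
station 0.45 [370. 273.] [ 0.4192 -0.1608  0.0019]
bottle 0.81 [372. 188.] [ 0.644  -0.1683  0.0524]
```

```bash
python3 - <<'E'
import cv2
a=cv2.imread('pics/side1.png')[100:400,170:490]; b=cv2.imread('pics/top1.png')[130:310,180:460]
cv2.imwrite('pics/s1c.png',cv2.resize(a,None,fx=2,fy=2,interpolation=2)); cv2.imwrite('pics/t1c.png',cv2.resize(b,None,fx=2.8,fy=2.8,interpolation=2))
E
```

```text
(no output)
```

View pics/s1c.png

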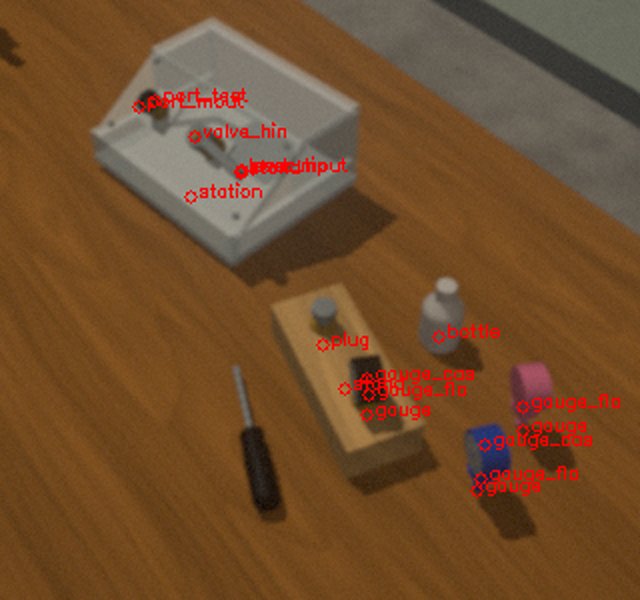

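View pics/t1c.png

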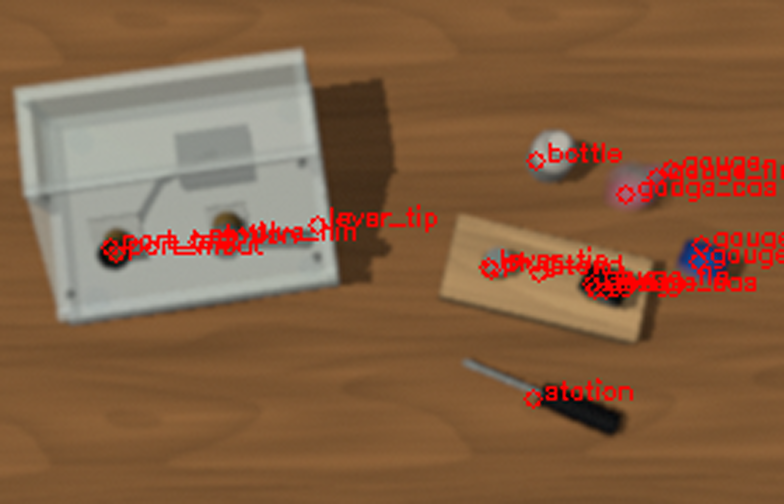

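The gauge with the black case stands in the −y hole of the stand (crop pixel ~(375,385) in the side view). The plug is in the other hole, and the blue and pink look-alikes are on the table. The box front faces the robot, with yaw about +7°. The tool can't be tilted, so the gauge will have to be pivoted 35° in the grip.

```bash
cat >> h.py <<'E'
def to(target,yaw=None):
    "shift in tool axes to world TCP target; roll so that tool y is along world angle yaw (mod pi)"
    o=telemetry.get_obs(); M=T(o); s=M[:3,:3].T@(np.array(target)-M[:3,3])
    a=np.arctan2(M[1,1],M[0,1]); out=[s.round(4), 'yaw now',round(np.degrees(a),1),'q6',round(o['q'][5],3)]
    if yaw is not None:
        r=-(yaw-a)  # tool z points down
        r=(r+np.pi/2)%np.pi-np.pi/2; out+=['roll',round(r,3),'or',round(r-np.sign(r)*np.pi,3)]
    return out
E
python3 - <<'E'
from h import *
np.set_printoptions(precision=4,suppress=True)
d=eyes.get_image('wrist'); print(d['hand_eye'],d['K']); print(T(telemetry.get_obs())[:3,:3])
print(to([0.42,0.15,0.40],np.radians(97)))
E
```

```text
[[ 0.     -0.9498 -0.3129  0.081 ]
 [ 1.      0.0001 -0.0002  0.0001]
 [ 0.0002 -0.3129  0.9498  0.0319]
 [ 0.      0.      0.      1.    ]] [[295.5397   0.     319.2022]
 [  0.     295.5397 200.15  ]
 [  0.       0.       1.    ]]
[[-0.9589  0.2839 -0.    ]
 [ 0.2839  0.9589 -0.    ]
 [ 0.     -0.     -1.    ]]
[array([-0.3602, -0.3619,  0.0047]), 'yaw now', np.float64(73.5), 'q6', np.float64(-0.119), 'roll', np.float64(-0.41), 'or', np.float64(2.732)]
```

Emit:
apply_moves --pt "0.085 -0.45 -0.32 0 -0.41" --pt "0.085 -0.45 -0.32 0 -0.41" --pt "0.085 -0.45 -0.32 0 -0.41" --pt "0.085 -0.45 -0.32 0 -0.41" --pt "0.085 -0.45 -0.32 0 -0.41" --pt "0.085 -0.45 -0.32 0 -0.41" --pt "0.085 -0.45 -0.32 0 -0.41" --pt "0.085 -0.45 -0.32 0 -0.41" --pt "0.085 -0.45 -0.32 0 -0.41" --pt "0.085 -0.45 -0.32 0 -0.41" --pt "0.085 -0.45 -0.32 0 -0.41" --pt "0.085 -0.45 -0.32 0 -0.41"

```text
t: 2.25
tool_pos: [0.4839, 0.2074, 0.4051]
tool_rot: [-0.192, 3.135, 0.0]
contact_force: [1.0, 0.8, 0.5]
opening: 0.0847
grip_force: 0.0
```

```bash
python3 - <<'E'
from h import *
np.set_printoptions(precision=4,suppress=True)
d=shot('wrist'); print(telemetry.get_obs()['tool_pos'])
im=d['img'].copy()
for th in ['port_mouth','port_teeth','valve_hinge','lever_tip']:
    for r in eyes.tip_of(th,d)[:2]:
        u,v=r['point']; print(th,round(r['confidence'],2),np.round([u,v],1),lift(d,u,v)); cv2.circle(im,(int(u),int(v)),3,(0,0,255),1)
cv2.imwrite('pics/w1.png',im); np.savez('w1.npz',z=d['range_z'],P=d['P'],K=d['K'],img=d['img'])
print(to([0.45,-0.20,0.36],np.radians(77)))
E
```

```text
[0.4874 0.2027 0.4051]
port_mouth 0.65 [323.9 264.8] [0.5681 0.2232 0.092 ]
valve_hinge 0.56 [216.8 262.1] [0.4786 0.1596 0.2529]
lever_tip 0.75 [138.5 258.4] [0.5629 0.0457 0.1257]
[array([ 0.0825, -0.4023,  0.0445]), 'yaw now', np.float64(97.0), 'q6', np.float64(-1.425), 'roll', np.float64(0.349), 'or', np.float64(-2.793)]
```

View pics/w1.png

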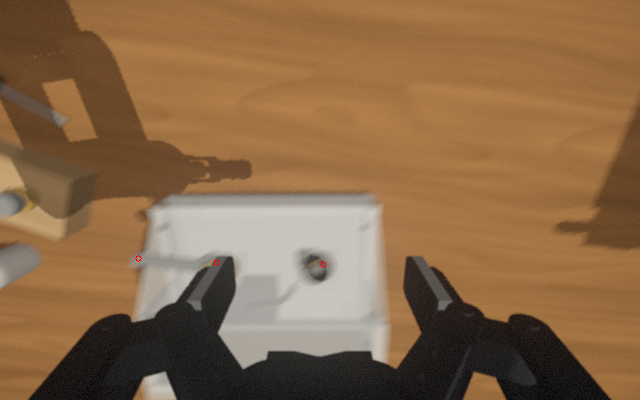

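```bash
cat >> h.py <<'E'
from scipy.optimize import least_squares
def tri(obs):
    f=lambda X: np.concatenate([(proj(d,X)-p) for d,p in obs])
    s=least_squares(f,[0.55,0.1,0.12],loss='soft_l1'); return s.x,s.fun.round(1)
E
python3 - <<'E'
from h import *
np.set_printoptions(precision=4,suppress=True)
ds=[shot(n) for n in ['side','top','wrist']]
for th in ['port_mouth','valve_hinge','lever_tip','gauge_case','gauge_flange']:
    ob=[]
    for d in ds:
        r=eyes.tip_of(th,d)
        if 'gauge' in th: r=[q for q in r if abs(q['point'][0]-354)<8] if d is ds[0] else [q for q in r if 380<q['point'][0]<410 and q['point'][1]>220] if d is ds[1] else []
        if r: ob.append((d,np.array(r[0]['point']))); print(np.round(r[0]['point'],1),round(r[0]['confidence'],2),end=' ')
    print(); print(th,*tri(ob))
o=ds[2]
r=eyes.outline_of('station',ds[1])[0]; c=cloud(ds[1],r['region']); print(len(c),c.min(0),c.max(0))
for d in ds:
    r=eyes.outline_of('station',d)
    if not r: continue
    c=cloud(d,r[0]['region']); 
    # RANSAC planes with 35 deg tilt
    rng=np.random.default_rng(0); best=(0,)
    for _ in range(3000):
        a,b,e=c[rng.integers(0,len(c),3)]; n=np.cross(b-a,e-a); l=np.linalg.norm(n)
        if l<1e-5: continue
        n/=l; n*=np.sign(n[2])
        if not 30<np.degrees(np.arccos(n[2]))<40: continue
        k=(abs((c-a)@n)<.003).sum()
        if k>best[0]: best=(k,n,a)
    if best[0]:
        m=abs((c-best[2])@best[1])<.004; q=c[m]; mu=q.mean(0); n=np.linalg.svd(q-mu,full_matrices=False)[2][2]; n*=np.sign(n[2]); print('panel',m.sum(),n,np.degrees(np.arccos(n[2])),'front az',np.degrees(np.arctan2(n[1],n[0])),mu)
E
```

```text
[242.9 151.4] 0.95 [217.8 222.4] 0.71 
port_mouth [0.5528 0.2265 0.1112] [-0.9  0.1  0.3 -0.9]
[267.  166.4] 0.57 [262.4 216.8] 0.81 [214.9 263.4] 0.82 
valve_hinge [0.557  0.1208 0.1274] [ 0.2  1.5 -2.6  1.2 -0.2  0.5]
[290.2 185.5] 0.67 [290.5 211.6] 0.75 [137.6 255.8] 0.61 
lever_tip [0.5639 0.0446 0.1196] [-0.7  1.9  0.4  3.4  0.1  1.6]
[352.8 288.8] 0.68 [396.7 230.5] 0.73 
gauge_case [ 0.52   -0.2227  0.0833] [ 0.8 -0.2 -0.5  1.4]
[352.5 297.6] 0.78 [389.6 234. ] 0.78 
gauge_flange [ 0.5246 -0.2142  0.0416] [-1.   0.2  0.5 -2. ]
7922 [ 0.503   0.0259 -0.0016] [0.7721 0.3112 0.5113]
panel 4382 [-0.5664 -0.0782  0.8204] 34.87592296980581 front az -172.14151756397962 [0.5806 0.1502 0.091 ]
panel 3445 [-0.5597 -0.0735  0.8254] 34.36672747988179 front az -172.51823667277378 [0.5907 0.1444 0.0974]
panel 23748 [-0.5701 -0.0758  0.8181] 35.10820817400992 front az -172.42307506216395 [0.5763 0.1772 0.089 ]
```

```bash
python3 - <<'E'
from h import *
np.set_printoptions(precision=4,suppress=True)
n=np.array([-.5686,-.0760,.819]); n/=np.linalg.norm(n); y=np.cross([0,0,1],n); y/=-np.linalg.norm(y); y*=np.sign(y[1]); x=np.cross(y,n)
B=np.stack([x,y,n]); p0=np.array([.5763,.1772,.089]); np.savez('panel.npz',B=B,p0=p0); print(B)
ds=[shot(k) for k in ['side','top','wrist']]
for d in ds:
    c=(cloud(d,d['range_z']<1.6)-p0)@B.T
    m0=(abs(c[:,0])<.06)&(abs(c[:,1])<.13)
    print('panel h med',np.median(c[m0&(abs(c[:,2])<.008),2]))
    m=m0&(c[:,1]>0.0)&(c[:,2]>.026)&(c[:,2]<.045); q=c[m]
    if len(q): print('port',len(q),q.min(0),q.max(0),(q.min(0)+q.max(0))/2,np.percentile(q[:,2],[50,90]))
    m=m0&(c[:,1]<0.0)&(c[:,2]>.036)&(c[:,2]<.06); q=c[m]
    if len(q): print('lever',len(q),q.min(0),q.max(0),np.percentile(q[:,2],[50,90]), 'line fit',np.polyfit(q[:,1],q[:,0],1))
# ring in wrist image
d=ds[2]; print(telemetry.get_obs()['tool_pos'])
im=d['img'][215:315,120:380]; cv2.imwrite('pics/ringw.png',cv2.resize(im,None,fx=3,fy=3,interpolation=2))
for th in ['port_mouth','valve_hinge','lever_tip']: print(th,[ (np.round(r['point'],1),round(r['confidence'],2)) for r in eyes.tip_of(th,d)[:2]])
E
```

```text
[[ 0.8118  0.1085  0.5737]
 [-0.1325  0.9912 -0.    ]
 [-0.5686 -0.076   0.8191]]
panel h med 0.0013251270811749127
port 99 [-0.0106  0.029   0.026 ] [0.0179 0.0619 0.039 ] [0.0037 0.0454 0.0325] [0.0339 0.0361]
lever 271 [-0.0115 -0.13    0.0364] [ 0.0181 -0.0398  0.0532] [0.0477 0.0507] line fit [0.1129 0.0096]
panel h med 0.0013853049289717298
port 91 [-0.0122  0.0305  0.0267] [0.0194 0.0589 0.0387] [0.0036 0.0447 0.0327] [0.0341 0.0362]
lever 280 [-0.012  -0.1297  0.0365] [ 0.0191 -0.0416  0.0542] [0.0474 0.0507] line fit [0.1107 0.0112]
panel h med -0.0004050840542512763
port 582 [-0.0122  0.0296  0.0261] [0.0177 0.0592 0.0351] [0.0027 0.0444 0.0306] [0.0326 0.0338]
lever 1098 [-0.0126 -0.1298  0.036 ] [ 0.0061 -0.0448  0.0513] [0.0474 0.0486] line fit [ 0.0236 -0.0011]
[0.4832 0.2093 0.4047]
port_mouth [(array([320.1, 265.1]), 0.63)]
valve_hinge [(array([215.5, 265.6]), 0.86)]
lever_tip [(array([138.9, 256.7]), 0.72), (array([214. , 264.3]), 0.34)]
```

View pics/ringw.png

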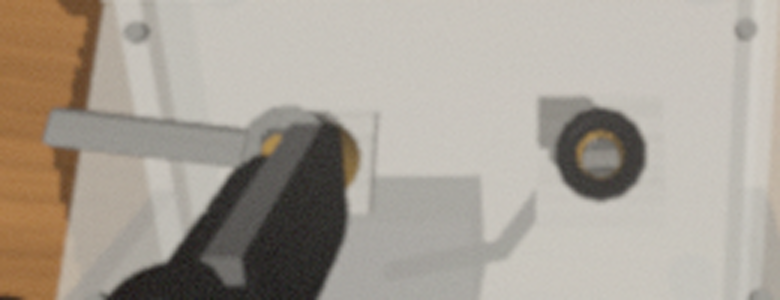

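Port mouth, hinge and lever agree across all three cameras (panel frame: mouth (0.003, 0.045, 0.034), lever tip y −0.130). The close crop shows the mouth ring at about (320,266) in the wrist image. Next I'll look at the gauge.

```bash
python3 - <<'E'
from h import *
print(to([0.455,-0.225,0.36],np.radians(90)))
z=np.load('panel.npz'); m=z['p0']+np.array([.003,.0447,.034])@z['B']; d=shot('wrist'); print(m, proj(d,m))
E
```

```text
[array([ 0.0809, -0.4276,  0.0447]), 'yaw now', np.float64(97.0), 'q6', np.float64(-1.426), 'roll', np.float64(0.122), 'or', np.float64(-3.019)]
[0.55347961 0.21924731 0.11856929] [320.30471369 266.41223647]
```

Emit:
apply_moves --pt "0.085 0.08 -0.428 0.04 0.12" --pt "0.085 0.08 -0.428 0.04 0.12" --pt "0.085 0.08 -0.428 0.04 0.12" --pt "0.085 0.08 -0.428 0.04 0.12" --pt "0.085 0.08 -0.428 0.04 0.12" --pt "0.085 0.08 -0.428 0.04 0.12" --pt "0.085 0.08 -0.428 0.04 0.12" --pt "0.085 0.08 -0.428 0.04 0.12" --pt "0.085 0.08 -0.428 0.04 0.12" --pt "0.085 0.08 -0.428 0.04 0.12" --pt "0.085 0.08 -0.428 0.04 0.12" --pt "0.085 0.08 -0.428 0.04 0.12"

```text
t: 4.95
tool_pos: [0.4552, -0.2289, 0.3642]
tool_rot: [-0.005, -3.141, 0.001]
contact_force: [-0.7, 0.8, 0.1]
opening: 0.0851
grip_force: 0.0
```

```bash
python3 - <<'E'
from h import *
np.set_printoptions(precision=4,suppress=True)
o=telemetry.get_obs(); print(o['t'],o['tool_pos'],o['q'])
shot('wrist'); d=shot('wrist'); im=d['img'].copy()
for th in ['gauge','gauge_case','gauge_flange']:
    for r in eyes.tip_of(th,d)[:3]:
        u,v=r['point']; print(th,round(r['confidence'],2),np.round([u,v],1),lift(d,u,v)); cv2.circle(im,(int(u),int(v)),3,(0,0,255),1)
c=cloud(d,d['range_z']<1)
m=(abs(c[:,0]-.52)<.05)&(abs(c[:,1]+.223)<.05)&(c[:,2]>.075)&(c[:,2]<.11); q=c[m]; 
print(len(q),q.min(0),q.max(0)); 
t=q[q[:,2]>.09]; r=cv2.minAreaRect((t[:,:2]*1000).astype(np.float32)); print('top',r)
r=cv2.minAreaRect((q[:,:2]*1000).astype(np.float32)); print('all',r)
s=c[(abs(c[:,0]-.54)<.1)&(abs(c[:,1]+.17)<.12)&(abs(c[:,2]-.045)<.004)]; print('stand',cv2.minAreaRect((s[:,:2]*1000).astype(np.float32)),np.median(s[:,2]))
cv2.imwrite('pics/w2.png',im)
E
```

```text
4.95 [ 0.4552 -0.2289  0.3642] [-0.6118 -0.1999  1.9204 -0.0012  1.4215 -2.1793]
gauge 0.66 [250.7 296.5] [ 0.606  -0.3132  0.0166]
gauge 0.63 [322.1 233.9] [ 0.5072 -0.2237  0.0442]
gauge 0.6 [218.2 237.1] [ 0.5238 -0.3454  0.0164]
gauge_case 0.94 [323.5 257.7] [ 0.5071 -0.2229  0.0954]
gauge_case 0.86 [301.5 281.7] [ 0.5787 -0.2482  0.0253]
gauge_case 0.7 [258.4 208.8] [ 0.4854 -0.2939  0.0253]
gauge_flange 0.97 [240.7 225.3] [ 0.5053 -0.3153  0.0248]
gauge_flange 0.87 [322.8 247.6] [ 0.5057 -0.2234  0.0785]
gauge_flange 0.68 [270.8 288.4] [ 0.5937 -0.2872  0.0171]
1490 [ 0.5004 -0.2466  0.075 ] [ 0.5414 -0.1976  0.099 ]
top ((521.2892456054688, -221.62811279296875), (33.44084167480469, 27.60536766052246), 62.14863204956055)
all ((520.9371337890625, -222.24163818359375), (42.317630767822266, 27.61028480529785), 61.994075775146484)
stand ((567.5822143554688, -181.6927032470703), (190.590576171875, 149.3162078857422), 75.22602844238281) 0.04395129788114438
```

View pics/w2.png

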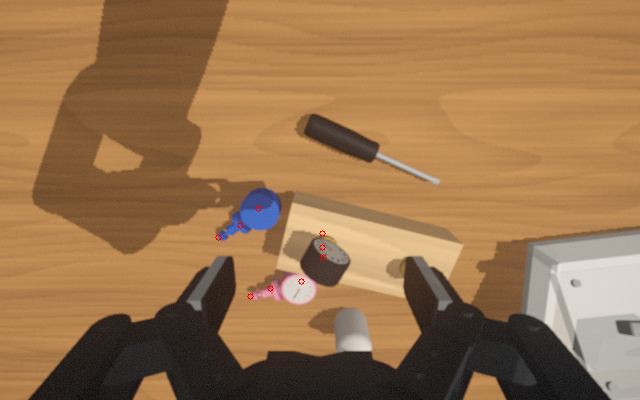

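The gauge case centre is at (0.521, −0.222). Its rectangle measures 42 × 27.6 mm, matching the given size, and its axis lies at −28°. The picture shows the black gauge at (325,260), with blue and pink ones lying beside the stand. I'll turn the tool above it.

Emit:
apply_moves --pt "0.085 -0.066 0.007 0.04 2.06" --pt "0.085 -0.066 0.007 0.04 2.06" --pt "0.085 -0.066 0.007 0.04 2.06" --pt "0.085 -0.066 0.007 0.04 2.06" --pt "0.085 -0.066 0.007 0.04 2.06" --pt "0.085 -0.066 0.007 0.04 2.06" --pt "0.085 -0.066 0.007 0.04 2.06" --pt "0.085 -0.066 0.007 0.04 2.06" --pt "0.085 -0.066 0.007 0.04 2.06" --pt "0.085 -0.066 0.007 0.04 2.06" --pt "0.085 -0.066 0.007 0.04 2.06" --pt "0.085 -0.066 0.007 0.04 2.06"

```text
t: 6.2
tool_pos: [0.5222, -0.2165, 0.325]
tool_rot: [2.143, 2.297, 0.0]
contact_force: [-0.2, -0.8, 0.1]
opening: 0.0849
grip_force: 0.0
```

```bash
python3 - <<'E'
from h import *
np.set_printoptions(precision=4,suppress=True)
print(ctrl.pinch_z, telemetry.get_obs()['q'],telemetry.get_obs()['tool_pos'],to([.521,-.222,.2337],np.radians(-28)))
E
```

```text
0.1547 [-0.5247 -0.0264  1.8287  0.0002  1.3388 -0.594 ] [ 0.5222 -0.2165  0.325 ] [array([-0.0054, -0.0017,  0.0913]), 'yaw now', np.float64(4.0), 'q6', np.float64(-0.594), 'roll', np.float64(0.558), 'or', np.float64(-2.584)]
```

Emit:
apply_moves --pt "0.085 0 0 0.03 0.558" --pt "0.085 0 0 0.03 0.558" --pt "0.085 0 0 0.03 0.558" --pt "0.085 0 0 0.03 0.558" --pt "0.085 0 0 0.03 0.558" --pt "0.085 0 0 0.03 0.558" --pt "0.085 0 0 0.03 0.558"

```text
t: 6.78
tool_pos: [0.5222, -0.217, 0.295]
tool_rot: [2.687, 1.628, 0.0]
contact_force: [0.8, 0.0, 0.7]
opening: 0.0852
grip_force: 0.0
```

```bash
python3 - <<'E'
from h import *
np.set_printoptions(precision=4,suppress=True)
d=shot('wrist'); d=shot('wrist'); o=telemetry.get_obs(); print(o['tool_pos'],o['t'])
c=cloud(d,d['range_z']<1)
m=(abs(c[:,0]-.52)<.04)&(abs(c[:,1]+.223)<.04)&(c[:,2]>.075)&(c[:,2]<.11); q=c[m]
r=cv2.minAreaRect((q[:,:2]*1000).astype(np.float32)); print('all',len(q),r,q[:,2].max())
print(to([.521,-.222,.2337],np.radians(-28)))
cv2.imwrite('pics/w3.png',d['img'])
E
```

```text
[ 0.5221 -0.2174  0.2949] 6.8833
all 2577 ((522.3870849609375, -220.32879638671875), (40.66172790527344, 26.61686134338379), 62.3119010925293) 0.09976998054339264
[array([-0.0046,  0.0011,  0.0612]), 'yaw now', np.float64(-27.6), 'q6', np.float64(-0.044), 'roll', np.float64(0.006), 'or', np.float64(-3.135)]
```

View pics/w3.png

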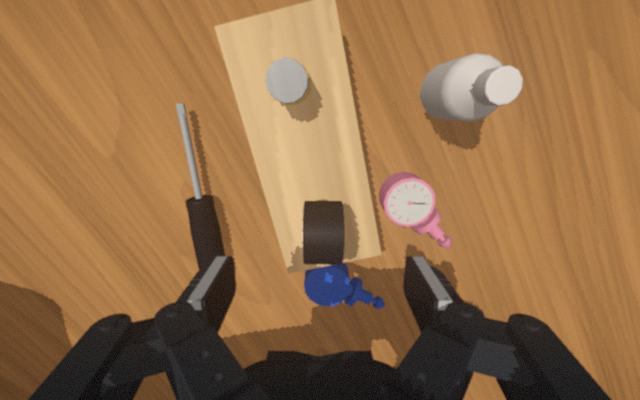

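Emit:
apply_moves --newtons 25 --pt "0.085 -0.003 0.0005 0.03 0.005" --pt "0.085 -0.003 0.0005 0.061 0.005" --pt "0.085 -0.003 0.0005 0.061 0.005" --pt "0.02 -0.003 0.0005 0.061 0.005" --pt "0.02 -0.003 0.0005 0.061 0.005" --pt "0.02 -0.003 0.0005 0.061 0.005" --pt "0.02 -0.003 0.0005 0.061 0.005" --pt "0.02 -0.003 0.0005 0.061 0.005" --pt "0.02 -0.003 0.0005 0.061 0.005"

```text
t: 7.63
tool_pos: [0.5216, -0.2213, 0.2356]
tool_rot: [2.692, 1.615, 0.002]
contact_force: [-0.0, 0.6, 5.0]
opening: 0.0257
grip_force: 29.7
```

Emit:
apply_moves --pt "0.02 0 0 -0.013 0" --pt "0.02 0 0 -0.026 0" --pt "0.02 0 0 -0.026 0" --pt "0.02 -0.0045 0 -0.026 0" --pt "0.02 -0.0145 0 -0.0252 0" --pt "0.02 -0.024 0 -0.023 0" --pt "0.02 -0.0335 0 -0.019 0" --pt "0.02 -0.042 0 -0.0138 0" --pt "0.02 -0.042 0 -0.0138 0"

```text
t: 8.38
tool_pos: [0.5008, -0.2592, 0.2471]
tool_rot: [2.695, 1.614, 0.001]
contact_force: [3.1, -1.1, 0.8]
opening: 0.0258
grip_force: 30.4
```

```bash
python3 - <<'E'
from h import *
np.set_printoptions(precision=4,suppress=True)
print(telemetry.get_obs()['tool_pos'])
a=shot('side'); b=shot('top')
for d in (a,b):
  for th in ['gauge','gauge_case','gauge_flange']:
    print(th,[(np.round(r['point'],1),round(r['confidence'],2)) for r in eyes.tip_of(th,d)[:3]])
cv2.imwrite('pics/s4.png',cv2.resize(a['img'][220:360,270:450],None,fx=4,fy=4,interpolation=2))
E
```

```text
[ 0.5008 -0.2592  0.2471]
gauge [(array([398.2, 356.5]), 0.69), (array([353.2, 299.6]), 0.67), (array([419. , 317.7]), 0.61)]
gauge_case [(array([384.9, 302.9]), 0.97), (array([362.6, 345.5]), 0.62), (array([292.5, 319.4]), 0.33)]
gauge_flange [(array([380.4, 352.4]), 0.63), (array([400.6, 310.2]), 0.63)]
gauge [(array([420.3, 201. ]), 0.53), (array([390.2, 232.8]), 0.49), (array([373.8, 186.9]), 0.4)]
gauge_case [(array([403.3, 213.5]), 0.56), (array([420.8, 244.3]), 0.55), (array([411.3, 236.7]), 0.46)]
gauge_flange [(array([411.4, 203.6]), 0.77), (array([429.1, 240.5]), 0.51), (array([397.7, 232.3]), 0.44)]
```

View pics/s4.png

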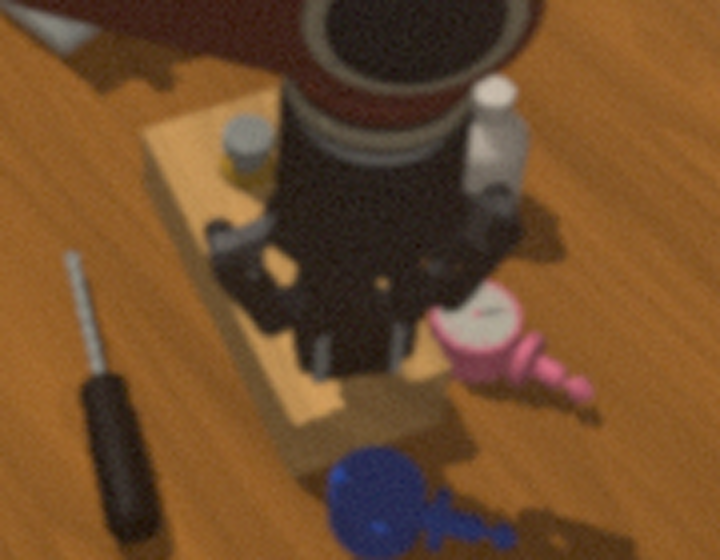

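Emit:
apply_moves --newtons 70 --pt "0.02 0 0 -0.006 0" --pt "0.02 0 0 -0.02 0" --pt "0.02 0 0 -0.06 0" --pt "0.02 0 0 -0.1 0" --pt "0.02 0 0 -0.14 0" --pt "0.02 0 0 -0.155 0" --pt "0.02 0 0 -0.155 0"

```text
t: 9.37
tool_pos: [0.5016, -0.2582, 0.4085]
tool_rot: [2.688, 1.614, 0.004]
contact_force: [-0.1, 0.2, -1.3]
opening: 0.025
grip_force: 71.5
```

```bash
python3 - <<'E'
from h import *
np.set_printoptions(precision=4,suppress=True)
o=telemetry.get_obs();print(o['tool_pos'],o['tool_rot'],o['opening'])
d=shot('wrist')
he=np.array(d['hand_eye'])
for th in ['gauge','gauge_case','gauge_flange']:
    for r in eyes.tip_of(th,d)[:2]:
        p=np.array(r['point']); c=(p-[d['K'][0][2],d['K'][1][2]])/d['K'][0][0]
        # intersect ray with tool y=0 plane? use depth
        X=lift(d,*p); t=None if X is None else np.linalg.inv(T(o))@np.append(X,1)
        print(th,p.round(1),round(r['confidence'],2),None if t is None else t[:3])
# predicted pixels for tilt angles
for th in (20,25,30,35,40):
    a=np.radians(th); tip=np.array([.064*np.sin(a),0,.1547+.064*np.cos(a),1]); fl=np.array([.032*np.sin(a),0,.1547+.032*np.cos(a),1])
    for X in (tip,fl):
        q=d['K']@(np.linalg.inv(he)@X)[:3]; print(th,(q[:2]/q[2]).round(1),end=' ')
    print()
cv2.imwrite('pics/w5.png',d['img'])
np.savez('w5.npz',z=d['range_z'])
E
```

```text
[ 0.5016 -0.2582  0.4085] [2.6875 1.6136 0.004 ] 0.025031826880288793
gauge [413.  169.7] 0.97 [0.0009 0.1164 0.3941]
gauge [361.3 217.2] 0.85 [-0.0614  0.0542  0.3907]
gauge_case [318.1 263.7] 0.9 [ 0.0183 -0.0011  0.1376]
gauge_case [379.9 131.5] 0.86 [0.0485 0.0699 0.3831]
gauge_flange [393.6 151. ] 0.91 [0.0256 0.088  0.3848]
gauge_flange [319.5 211. ] 0.73 [ 0.0281 -0.0005  0.1727]
20 [320.2 197.4] 20 [320.3 232. ] 
25 [320.2 190.7] 25 [320.3 228.6] 
30 [320.2 184.2] 30 [320.4 225.4] 
35 [320.2 178.1] 35 [320.4 222.5] 
40 [320.3 172.2] 40 [320.4 219.9]
```

View pics/w5.png

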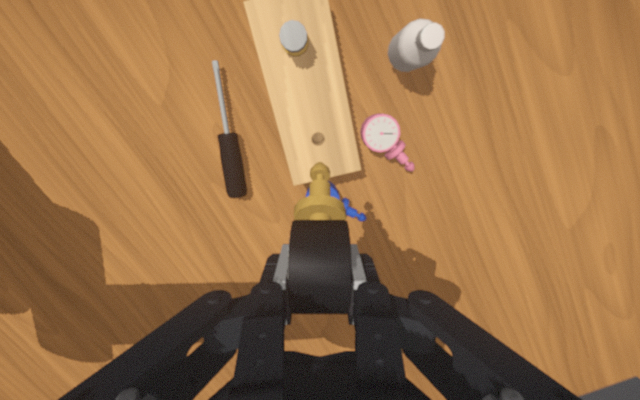

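```bash
python3 - <<'E'
from h import *
np.set_printoptions(precision=4,suppress=True)
o=telemetry.get_obs(); d=shot('wrist'); d['P']=np.array(d['hand_eye'])
for v in range(160,300,6):
    z=d['range_z'][v,314:326]; m=np.zeros((400,640),bool); m[v,317:323]=1
    print(v,np.median(cloud(d,m),axis=0))
z=np.load('panel.npz'); B=z['B']; mouth=z['p0']+np.array([.003,.0447,.034])@B
print('mouth',mouth, 'n',B[2]); np.savez('mouth.npz',m=mouth)
E
```

```text
160 [ 0.0203 -0.0003  0.3553]
166 [ 0.0459 -0.0004  0.1988]
172 [ 0.0425 -0.0005  0.198 ]
178 [ 0.0394 -0.0005  0.1963]
184 [ 0.0379 -0.0005  0.1887]
190 [ 0.0357 -0.0005  0.1848]
196 [ 0.0361 -0.0005  0.1727]
202 [ 0.0338 -0.0005  0.1699]
208 [ 0.0306 -0.0005  0.1702]
214 [ 0.0265 -0.0005  0.1726]
220 [ 0.0265 -0.0005  0.1644]
226 [ 0.0279 -0.0005  0.1538]
232 [ 0.027  -0.0005  0.1495]
238 [ 0.0258 -0.0005  0.146 ]
244 [ 0.0243 -0.0005  0.1432]
250 [ 0.0225 -0.0005  0.1415]
256 [ 0.0207 -0.0005  0.1398]
262 [ 0.0188 -0.0005  0.1382]
268 [ 0.0168 -0.0005  0.1369]
274 [ 0.0145 -0.0005  0.1361]
280 [ 0.0123 -0.0005  0.1353]
286 [ 0.0096 -0.0005  0.135 ]
292 [ 0.0069 -0.0005  0.1348]
298 [ 0.004  -0.0005  0.1349]
mouth [0.5535 0.2192 0.1186] n [-0.5686 -0.076   0.8191]
```

Stem tip shows at (320,168), so the gauge sits in the grip tilted about 37°, close to the 35° needed. I'll carry it over to the port now.

```bash
python3 - <<'E'
from h import *
print(to([.5027,.2124,.40],np.radians(-82.4)))
E
```

```text
[array([ 0.4157, -0.2192,  0.0007]), 'yaw now', np.float64(-28.1), 'q6', np.float64(-0.118), 'roll', np.float64(0.948), 'or', np.float64(-2.193)]
```

Emit:
apply_moves --newtons 60 --pt "0.02 0.416 -0.219 0 0.948" --pt "0.02 0.416 -0.219 0 0.948" --pt "0.02 0.416 -0.219 0 0.948" --pt "0.02 0.416 -0.219 0 0.948" --pt "0.02 0.416 -0.219 0 0.948" --pt "0.02 0.416 -0.219 0 0.948" --pt "0.02 0.416 -0.219 0 0.948" --pt "0.02 0.416 -0.219 0 0.948" --pt "0.02 0.416 -0.219 0 0.948" --pt "0.02 0.416 -0.219 0 0.948" --pt "0.02 0.416 -0.219 0 0.948" --pt "0.02 0.416 -0.219 0 0.948"

```text
t: 10.62
tool_pos: [0.5027, 0.2141, 0.4]
tool_rot: [3.134, 0.209, -0.007]
contact_force: [0.5, 0.7, -1.6]
opening: 0.0255
grip_force: 71.4
```

Emit:
apply_moves --pt "0.02 0 0 0.02 0" --pt "0.02 0 0 0.02 0" --pt "0.02 0 0 0.02 0" --pt "0.02 0 0 0.02 0" --pt "0.02 0 0 0.02 0"

```text
t: 11.03
tool_pos: [0.504, 0.2109, 0.3827]
tool_rot: [3.135, 0.205, -0.0]
contact_force: [0.1, -0.3, -1.3]
opening: 0.0254
grip_force: 71.5
```

```bash
python3 - <<'E'
from h import *
np.set_printoptions(precision=4,suppress=True)
o=telemetry.get_obs(); print(o['t'],o['tool_pos'],o['q'],o['opening'])
print(to([.5027,.2124,.3403],np.radians(-82.4)))
d=shot('wrist'); cv2.imwrite('pics/w6.png',d['img'])
m=np.load('mouth.npz')['m']; print('mouth px',proj(d,m))
for th in ['gauge','gauge_case','gauge_flange','port_mouth']:
    print(th,[(np.round(r['point'],1),round(r['confidence'],2)) for r in eyes.tip_of(th,d)[:2]])
E
```

```text
11.0333 [0.504  0.2109 0.3827] [ 0.2602 -0.1209  1.8193 -0.0002  1.4435  1.7001] 0.0254263284659179
[array([-0.0011, -0.0016,  0.0424]), 'yaw now', np.float64(-82.5), 'q6', np.float64(1.7), 'roll', np.float64(-0.002), 'or', np.float64(3.14)]
mouth px [317.2024 142.8432]
gauge [(array([320.2, 162.7]), 0.6)]
gauge_case [(array([317.6, 263.5]), 0.66)]
gauge_flange [(array([317.3, 209.5]), 0.86)]
port_mouth [(array([319.9, 143.7]), 0.65)]
```

View pics/w6.png

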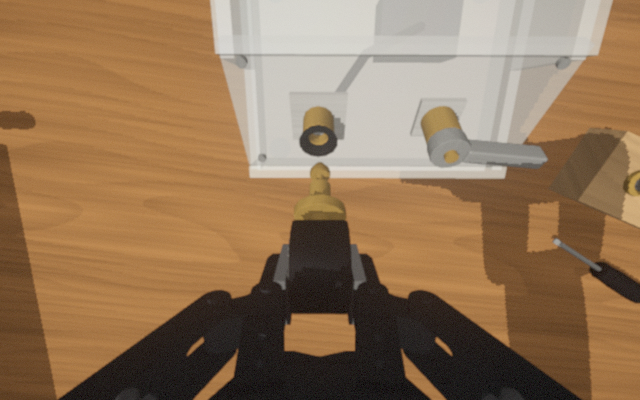

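Emit:
apply_moves --newtons 45 --pt "0.02 -0.001 -0.0015 0.021 0" --pt "0.02 -0.001 -0.0015 0.042 0" --pt "0.02 -0.001 -0.0015 0.042 0" --pt "0.02 0.0019 -0.0015 0.0461 0" --pt "0.02 0.0047 -0.0015 0.0502 0" --pt "0.02 0.0076 -0.0015 0.0543 0" --pt "0.02 0.0105 -0.0015 0.0584 0" --pt "0.02 0.0133 -0.0015 0.0625 0" --pt "0.02 0.0162 -0.0015 0.0666 0" --pt "0.02 0.0162 -0.0015 0.0666 0"

```text
t: 12.12
tool_pos: [0.5193, 0.2152, 0.3142]
tool_rot: [3.133, 0.208, -0.007]
contact_force: [-1.0, -3.2, -5.0]
opening: 0.0251
grip_force: 71.0
```

```bash
python3 - <<'E'
from h import *
np.set_printoptions(precision=4,suppress=True)
o=telemetry.get_obs(); print(o['t'],o['tool_pos'],o['contact_force'],o['wrist_torque'])
d=shot('wrist'); cv2.imwrite('pics/w7.png',cv2.resize(d['img'][100:320,200:440],None,fx=2.5,fy=2.5,interpolation=2))
E
```

```text
12.1167 [0.5193 0.2152 0.3142] [-1.0063 -3.214  -5.0455] [-0.5318  0.4051 -0.0887]
```

View pics/w7.png

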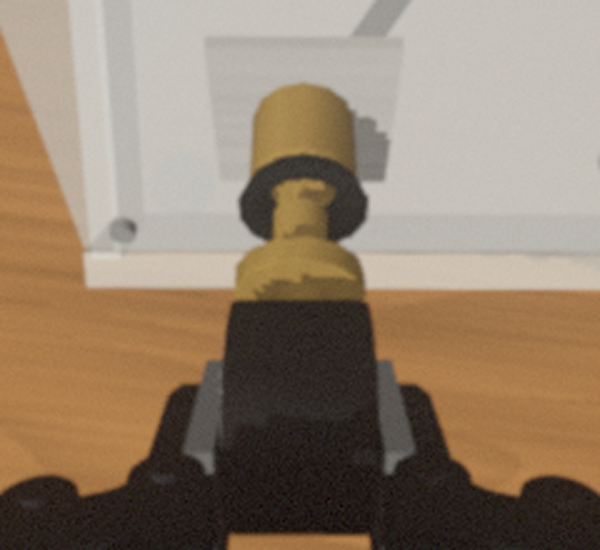

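Emit:
apply_moves --newtons 45 --pt "0.02 0.0017 0 0.0025 0" --pt "0.02 0.0034 0 0.0049 0" --pt "0.02 0.0052 0 0.0074 0" --pt "0.02 0.0069 0 0.0098 0" --pt "0.02 0.0069 0 0.0098 0"

```text
t: 12.58
tool_pos: [0.5258, 0.216, 0.3048]
tool_rot: [3.132, 0.208, -0.007]
contact_force: [-4.7, -4.0, -3.1]
opening: 0.0253
grip_force: 71.2
```

Emit:
apply_moves --newtons 45 --pt "0.02 -0.0012 0.0015 0.001 0" --pt "0.02 -0.0012 0.0015 0.001 0" --pt "0.02 0.0005 0.0015 0.0035 0" --pt "0.02 0.0022 0.0015 0.0059 0" --pt "0.02 0.0022 0.0015 0.0059 0"

```text
t: 13.0
tool_pos: [0.5287, 0.2155, 0.3001]
tool_rot: [3.135, 0.209, -0.003]
contact_force: [-4.8, -1.0, -0.0]
opening: 0.0252
grip_force: 71.7
```

```bash
python3 - <<'E'
from h import *
np.set_printoptions(precision=4,suppress=True)
d=shot('wrist'); cv2.imwrite('pics/w8.png',cv2.resize(d['img'][100:320,200:440],None,fx=2.5,fy=2.5,interpolation=2))
o=telemetry.get_obs(); print(o['t'],o['tool_pos'],o['contact_force'],o['wrist_torque'])
# mouth position check from depth: ring & flange rows along col 318
m=np.load('mouth.npz')['m']; B=np.load('panel.npz')['B']
for v in range(120,240,6):
    k=np.zeros((400,640),bool); k[v,316:322]=1; print(v,((np.median(cloud(d,k),axis=0)-m)@B.T*1000).round(1))
E
```

```text
13.05 [0.5286 0.2155 0.3001] [-4.3005 -1.5771  0.2628] [-0.2966  1.0117 -0.078 ]
120 [ 32.    0.2 -34.2]
126 [ 27.8   0.2 -34.5]
132 [ 23.7   0.2 -34.5]
138 [ 22.    0.2 -31.6]
144 [ 18.9   0.2 -30.3]
150 [ 14.5   0.2 -30.2]
156 [ 11.5   0.2 -28.4]
162 [ 12.    0.2 -23.4]
168 [ 12.1   0.2 -18.7]
174 [ 11.9   0.2 -14.6]
180 [ 11.6   0.2 -10.7]
186 [12.8  0.2 -5.6]
192 [13.9  0.2 -0.7]
198 [13.3  0.2  2.6]
204 [12.8  0.2  5.8]
210 [7.6 0.2 5.7]
216 [5.6 0.2 8.2]
222 [15.3  0.2 18. ]
228 [18.7  0.1 23.2]
234 [19.8  0.2 26.9]
```

Emit:
apply_moves --newtons 70 --pt "0.02 0 0.0005 0.0015 0" --pt "0.02 0.0009 0.0005 0.0027 0" --pt "0.02 0.0017 0.0005 0.004 0" --pt "0.02 0.0017 0.0005 0.004 0"

```text
t: 13.38
tool_pos: [0.5298, 0.2156, 0.3]
tool_rot: [3.134, 0.209, -0.011]
contact_force: [-21.6, -4.7, 21.0]
opening: 0.025
grip_force: 74.5
```

Emit:
apply_moves --pt "0.02 -0.0012 0 -0.0018 0" --pt "0.02 -0.0023 0 -0.0033 0" --pt "0.02 -0.0035 0 -0.005 0" --pt "0.02 -0.0035 0 -0.005 0"

```text
t: 13.72
tool_pos: [0.5273, 0.2148, 0.3006]
tool_rot: [-3.134, -0.209, -0.003]
contact_force: [1.8, 1.7, -7.6]
opening: 0.0253
grip_force: 70.6
```

```bash
python3 - <<'E'
from h import *
np.set_printoptions(precision=4,suppress=True)
o=telemetry.get_obs(); d=shot('wrist'); print(o['t'],o['tool_pos'],o['contact_force'])
m=np.load('mouth.npz')['m']; B=np.load('panel.npz')['B']
for v in range(180,240,3):
    k=np.zeros((400,640),bool); k[v,316:322]=1; print(v,((np.median(cloud(d,k),axis=0)-m)@B.T*1000).round(1),d['img'][v,319])
E
```

```text
13.7167 [0.5273 0.2148 0.3006] [ 1.8168  1.658  -7.6362]
180 [12.1 -0.1 -9.1] [ 75 131 161]
183 [11.5 -0.1 -7.6] [ 61  93 113]
186 [13.9 -0.1 -3.5] [45 48 52]
189 [14.6 -0.1 -0.9] [49 50 54]
192 [12.6 -0.1 -0.7] [50 52 55]
195 [13.2 -0.1  1.7] [ 64 114 143]
198 [12.8 -0.1  3.3] [ 70 125 157]
201 [12.9 -0.1  5.3] [ 72 128 157]
204 [12.8 -0.1  7. ] [ 74 132 162]
207 [10.4 -0.1  7.2] [ 67 127 157]
210 [ 7.6 -0.1  6.9] [ 60 113 141]
213 [ 5.1 -0.1  7.1] [ 58  93 115]
216 [ 4.6 -0.1  8.8] [ 52  89 115]
219 [ 4.8 -0.1 10.7] [ 53  83 103]
222 [15.1 -0.2 18.9] [32 38 44]
225 [17.4 -0.2 22.1] [36 42 45]
228 [18.1 -0.2 24. ] [39 42 45]
231 [19.2 -0.2 26.3] [38 42 47]
234 [19.2 -0.2 27.7] [39 39 46]
237 [19.4 -0.2 29.2] [34 40 42]
```

Emit:
apply_moves --pt "0.02 -0.0012 0 -0.0017 0" --pt "0.02 -0.0023 0 -0.0033 0" --pt "0.02 -0.0023 0 -0.0033 0"

```text
t: 14.02
tool_pos: [0.5258, 0.2144, 0.3011]
tool_rot: [-3.133, -0.208, -0.011]
contact_force: [18.3, 5.1, -26.9]
opening: 0.0254
grip_force: 71.5
```

Locked: it took 30 N at the end stop and resists a 30 N pull. I'll push it back home, then release and rise.

Emit:
apply_moves --pt "0.02 0.003 0 0.0045 0" --pt "0.02 0.0058 0 0.0083 0" --pt "0.02 0.0058 0 0.0083 0" --pt "0.02 0.0048 0 0.007 0" --pt "0.05 0.0048 0 0.007 0" --pt "0.05 0.0048 0 0.007 0" --pt "0.05 0.0048 0 0.007 0" --pt "0.05 0.0048 0 -0.03 0" --pt "0.05 0.0048 0 -0.07 0" --pt "0.05 0.0048 0 -0.1 0" --pt "0.05 0.0048 0 -0.1 0"

```text
t: 14.93
tool_pos: [0.5313, 0.2154, 0.414]
tool_rot: [-3.132, -0.208, -0.023]
contact_force: [-0.4, 0.7, 1.7]
opening: 0.0503
grip_force: 0.0
```

```bash
python3 - <<'E'
from h import *
np.set_printoptions(precision=4,suppress=True)
o=telemetry.get_obs(); d=shot('wrist'); print(o['t'],o['tool_pos'],o['contact_force'],o['opening'],ctrl.pinch_z,o['q'])
m=np.load('mouth.npz')['m']; B=np.load('panel.npz')['B']
u,v0=proj(d,m).round().astype(int); print(u,v0)
for v in range(v0-20,v0+50,3):
    k=np.zeros((400,640),bool); k[v,u-2:u+3]=1; print(v,((np.median(cloud(d,k),axis=0)-m)@B.T*1000).round(1),d['img'][v,u])
# lever points in hinge frame
hinge=m+np.array([0,-.1,.006])@B
c=(cloud(d,d['range_z']<.6)-hinge)@B.T
q=c[(abs(c[:,0])<.05)&(c[:,1]<-.02)&(c[:,1]>-.09)&(abs(c[:,2]-.008)<.004)]; print('lever',len(q),q.min(0),q.max(0),np.polyfit(q[:,1],q[:,0],1))
c2=c[(abs(c[:,0])<.03)&(abs(c[:,1])<.018)&(c[:,2]>0)&(c[:,2]<.02)]; print('hub',len(c2),c2.min(0),c2.max(0))
print('hinge',hinge)
E
```

```text
14.9333 [0.5313 0.2154 0.414 ] [-0.3602  0.6798  1.7114] 0.05032507542935597 0.1547 [ 0.2553 -0.0791  1.728  -0.0002  1.4775  1.6934]
319 174
154 [ 12.    0.  -13.5] [ 75 126 154]
157 [ 11.3   0.  -10.4] [ 74 129 159]
160 [12.5  0.  -5.5] [61 77 90]
163 [13.2 -0.  -1.1] [55 60 64]
166 [11.7 -0.   1.2] [ 69 111 136]
169 [11.6 -0.   5. ] [ 73 131 159]
172 [10.2  0.   7.1] [ 77 133 161]
175 [ 6.2 -0.   6.9] [ 64 118 144]
178 [3.6 0.  8.1] [ 57  90 111]
181 [14.9 -0.  21.6] [43 48 53]
184 [17.9 -0.1 27.3] [50 56 58]
187 [18.1 -0.1 30.8] [45 52 58]
190 [18.1 -0.  34.1] [47 50 56]
193 [18.1 -0.1 37.1] [44 49 57]
196 [17.  -0.1 39. ] [49 51 62]
199 [16.  -0.  41.2] [47 52 59]
202 [15.1 -0.1 43.7] [51 53 60]
205 [13.7 -0.1 45.5] [52 54 63]
208 [12.5 -0.1 47.4] [52 56 65]
211 [10.5 -0.1 49.1] [47 50 61]
214 [ 8.3 -0.1 50.2] [45 51 58]
217 [ 5.9 -0.1 51.5] [39 49 55]
220 [ 4.1 -0.1 53.2] [38 46 54]
223 [ 0.5 -0.1 53.6] [36 44 57]
lever 678 [-0.0154 -0.0757  0.004 ] [ 0.0031 -0.02    0.0096] [0.1166 0.0009]
hub 795 [-0.0153 -0.0179  0.    ] [0.0143 0.0143 0.0109]
hinge [0.5633 0.1197 0.1235]
```

The case top measures 54 mm above the mouth, which is exactly home. Next I'll close the fingers, move over to the valve, and check where the closed fingertips sit.

```bash
cat > wp.py <<'E'
from h import *
np.set_printoptions(precision=4,suppress=True)
m=np.load('mouth.npz')['m']; B=np.load('panel.npz')['B']; H=m+np.array([0,-.1,.006])@B
X=np.array([.9912,.1325,0]); Y=np.array([-.1325,.9912,0]); r=.052
def tip(phi,extra=0):
    L=-np.sin(phi)*B[0]-np.cos(phi)*B[1]; Lh=np.array([L@X,L@Y]); Lh/=np.linalg.norm(Lh); N=np.array([-Lh[1],Lh[0]])
    p=H+r*L+(.0205+.005*np.sin(2*phi)+extra)*(N[0]*X+N[1]*Y); p[2]-=.009; return p
E
python3 - <<'E'
from wp import *
for f in (0,45,90): print(f,tip(np.radians(f)))
print(to(tip(0)+[0,0,.173+.06],np.radians(-82.4)))
E
```

```text
0 [0.5905 0.0708 0.1145]
45 [0.56   0.0658 0.0934]
90 [0.5238 0.0937 0.0847]
[array([0.0394, 0.1511, 0.0632]), 'yaw now', np.float64(-82.4), 'q6', np.float64(1.693), 'roll', np.float64(-0.0), 'or', np.float64(3.142)]
```

Emit:
apply_moves --newtons 30 --pt "0.0 0.01 0.04 0.0 0" --pt "0.0 0.02 0.08 0.0 0" --pt "0.0 0.039 0.12 0.0 0" --pt "0.0 0.039 0.151 0.02 0" --pt "0.0 0.039 0.151 0.05 0" --pt "0.0 0.039 0.151 0.05 0" --pt "0.0 0.039 0.151 0.05 0" --pt "0.0 0.039 0.151 0.05 0"

```text
t: 15.65
tool_pos: [0.5882, 0.0711, 0.3547]
tool_rot: [-3.134, -0.21, 0.0]
contact_force: [0.8, 0.1, -0.2]
opening: 0.0001
grip_force: 0.0
```

```bash
python3 - <<'E'
from wp import *
o=telemetry.get_obs(); d=shot('wrist'); print(o['t'],o['tool_pos'],o['opening'])
d['P']=np.array(d['hand_eye'])
c=cloud(d,d['range_z']<.35); q=c[(abs(c[:,0])<.03)&(abs(c[:,1])<.03)&(c[:,2]>.08)&(c[:,2]<.2)]
if len(q):
    print(len(q),q.min(0),q.max(0)); e=q[q[:,2]>q[:,2].max()-.01]; print('tip',e.min(0),e.max(0)); 
    for a in np.arange(.14,.2,.01):
        s=q[abs(q[:,2]-a)<.005]
        if len(s): print(round(a,2),s.min(0)[:2],s.max(0)[:2])
s0=to(tip(0)+[0,0,.173]); print(s0)
M=T(o)
for f in (0,15,30,45,60,75,90,93): print(f,(M[:3,:3].T@(tip(np.radians(f))-tip(0))).round(4))
E
```

```text
15.65 [0.5882 0.0711 0.3547] 9.603410221855393e-05
20695 [-0.0135 -0.03    0.08  ] [0.0201 0.03   0.1716]
tip [ 0.0055 -0.0133  0.1616] [0.0112 0.0131 0.1716]
0.14 [-0.0121 -0.0138] [0.0115 0.0133]
0.15 [ 0.0052 -0.0138] [0.0113 0.0135]
0.16 [ 0.0051 -0.0137] [0.0111 0.0135]
0.17 [ 0.0055 -0.0126] [0.0112 0.0118]
[array([0.0019, 0.0007, 0.0684]), 'yaw now', np.float64(-82.3), 'q6', np.float64(1.432)]
0 [0. 0. 0.]
15 [-0.0091  0.0032  0.0077]
30 [-0.0193  0.0036  0.0149]
45 [-0.0309  0.0009  0.0211]
60 [-0.0431 -0.0057  0.0258]
75 [-0.0545 -0.0167  0.0288]
90 [-0.0631 -0.0315  0.0299]
93 [-0.0643 -0.0348  0.0298]
```

Emit:
apply_moves --pt "0.0 0.002 0.0005 0.03 0" --pt "0.0 0.002 0.0005 0.068 0" --pt "0.0 0.002 0.0005 0.068 0" --pt "0.0 0.002 0.0005 0.068 0"

```text
t: 16.03
tool_pos: [0.5896, 0.0711, 0.2858]
tool_rot: [-3.134, -0.211, 0.005]
contact_force: [0.0, 0.3, 0.4]
opening: 0.0002
grip_force: 0.0
```

Emit:
apply_moves --pt "0.0 -0.005 0.002 0.004 0" --pt "0.0 -0.0091 0.0032 0.0077 0" --pt "0.0 -0.0145 0.0035 0.0115 0" --pt "0.0 -0.0193 0.0035 0.0149 0" --pt "0.0 -0.025 0.0025 0.018 0" --pt "0.0 -0.0309 0.0009 0.0211 0"

```text
t: 16.53
tool_pos: [0.5595, 0.0651, 0.2659]
tool_rot: [3.134, 0.208, 0.003]
contact_force: [2.1, 0.5, 0.7]
opening: 0.0006
grip_force: 0.9
```

Emit:
apply_moves --pt "0.0 -0.0061 -0.003 0.0025 0" --pt "0.0 -0.0122 -0.0066 0.0047 0" --pt "0.0 -0.018 -0.012 0.0062 0" --pt "0.0 -0.0236 -0.0176 0.0077 0" --pt "0.0 -0.0285 -0.025 0.0083 0" --pt "0.0 -0.0322 -0.0324 0.0088 0" --pt "0.0 -0.033 -0.035 0.0088 0" --pt "0.0 -0.033 -0.035 0.0088 0"

```text
t: 17.2
tool_pos: [0.5222, 0.0951, 0.2564]
tool_rot: [3.129, 0.21, 0.001]
contact_force: [2.7, -8.9, -2.1]
opening: 0.0
grip_force: 4.8
```

Emit:
apply_moves --pt "0.0 0 -0.001 0 0" --pt "0.0 0 -0.0015 0 0" --pt "0.0 0 -0.0015 0 0"

```text
t: 17.45
tool_pos: [0.5223, 0.0956, 0.2564]
tool_rot: [3.127, 0.209, -0.0]
contact_force: [3.0, -13.5, -2.2]
opening: 0.0001
grip_force: 6.7
```

Emit:
apply_moves --pt "0.0 0 0.006 0 0" --pt "0.0 0 0.014 0 0" --pt "0.0 0 0.014 -0.03 0" --pt "0.0 0 0.014 -0.07 0" --pt "0.0 0 0.014 -0.11 0" --pt "0.0 0 0.014 -0.15 0" --pt "0.0 0 0.014 -0.15 0"

```text
t: 18.03
tool_pos: [0.5255, 0.0835, 0.4171]
tool_rot: [-3.134, -0.209, -0.025]
contact_force: [1.1, -0.1, 1.6]
opening: 0.0001
grip_force: 0.0
```

```bash
python3 - <<'E'
from wp import *
o=telemetry.get_obs(); print(o['t'],o['tool_pos'],o['contact_force'])
for n in ('wrist','side','top'):
    d=shot(n); C=cloud(d,d['range_z']<1.7)
    c=(C-H)@B.T
    q=c[(c[:,0]<-.02)&(c[:,0]>-.085)&(abs(c[:,1])<.05)&(abs(c[:,2]-.007)<.006)]
    if len(q)>10: print(n,'lever',len(q),q.min(0),q.max(0),'angle',90-np.degrees(np.polyfit(q[:,0],q[:,1],1)[0]))
    g=(C-m)@B.T; g=g[(np.hypot(g[:,0],g[:,1])<.03)&(g[:,2]>.02)&(g[:,2]<.08)]
    if len(g)>10: print(n,'case top',np.percentile(g[:,2],[95,99]),np.median(g[g[:,2]>.045],axis=0))
E
```

```text
18.0333 [0.5255 0.0835 0.4171] [ 1.0996 -0.1381  1.637 ]
wrist lever 439 [-0.0748 -0.0068  0.0011] [-0.0201  0.0053  0.0094] angle 90.0866895011669
wrist case top [0.0537 0.0544] [ 0.0043 -0.0031  0.0511]
side lever 154 [-0.0754 -0.008   0.0011] [-0.0202  0.0066  0.013 ] angle 91.08364295329409
side case top [0.0557 0.0567] [-0.002  -0.0031  0.0521]
top lever 39 [-0.0743 -0.0055  0.0025] [-0.0522  0.0062  0.0123] angle 89.00617491056548
```

The lever sits at 90° against its stop, and the gauge is still home. The arm is clear of everything, so I'm handing in.

```bash
python3 -c "
from station import ctrl; print(ctrl.finish_job())"
```

```text
the job is handed in; nothing more can be done
None
```

The gauge is locked in the fitting with its flange home, the valve lever was then swung fully open to its stop, and the arm has let go; I handed the job in at about 18 s of robot time.

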